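# Refit the float and hold the switch cover open

## Task

Refit the anti-flood float of this dishwasher base: slide the white spool-shaped float, wide end down, over the upright steel pin in the pan until it sits fully home on its foot, and let go of it. Then lift the hinged steel lid of the black switch housing, which has a bar handle on top and falls shut by itself, to 50 degrees from closed, and finish while still holding it there with the gripper, so that the switch inside can be inspected. Leave everything else lying where it is.

Things in the scene. Friction and masses are not known exactly. Their poses are not given: they have to be found in the camera images.
- float_mid (a point): The float: a loose white plastic spool, 50 mm tall, about 60 g, standing upright on the worktop, wide end down. Lower flange 60 mm diameter, 10 mm thick; waist 34 mm diameter, 26 mm tall; upper flange 50 mm diameter, 14 mm thick, its middle 18 mm above this point. A straight 17 mm bore runs right through it. This point is on its axis, half-way up; z is its axis, upwards.
- float_foot (a point): Centre of the underside of the float, 25 mm below float_mid on its axis.
- pin_seat (a point): The guide pin stands in the open part of the pan: a plain upright steel pin 12 mm in diameter on a round white foot 70 mm in diameter, 6 mm high. This point is on the pin's axis at the top of the foot, where the float comes to rest; the pin rises 66 mm above it, its last 8 mm tapering to 6 mm. z up. Fixed.
- pan: The shallow grey plastic base pan, 300 mm (its x) by 440 mm (its y), rim 24 mm high, floor 6 mm thick, fixed on the worktop. Origin: centre of its underside; its z is up and its yaw gives the direction of the housing. The black switch housing, an open box of 170 (x) by 160 (y) by 90 mm, stands in it, centred at x 30 mm, y 110 mm in the pan's frame, and its top, under the lid, is 96 mm above the worktop.
- lid (a joint): Opening angle of the housing's lid in rad: 0 closed (level), growing as its near edge is lifted, stop at 1.3. The hinge runs along the pan's y axis at the housing's far side (pan +x). Steel lid 172 by 164 by 5 mm, about 0.3 kg; it falls shut from any angle when released.
- lid_hinge (a point): Middle of the lid's hinge axis, level with the lid's underside. With the lid closed, this frame has the pan's axes; it turns with the lid.
- lid_handle (a point): Middle of the lid's bar handle: a round dark steel bar 10 mm in diameter, 110 mm long along the pan's y axis, on two legs at its ends. From the hinge axis it lies 155 mm towards the lid's free edge (lid -x) and 47 mm along the lid's upward normal (lid +z); 37 mm of free space lie between the bar and the lid. This frame turns with the lid; with the lid closed the bar is about 145 mm above the worktop.
- collar: Bystander: low black rubber ring, 48 mm diameter, 18 mm tall, lying in the pan. Origin at the centre of its underside.
- strap: Bystander: flat steel strap 24 by 85 mm, 7 mm high, lying in the pan. Origin at the centre of its underside; its y is its length.
- jar: Bystander: glass jar with steel cap, 60 mm diameter, 75 mm tall, on the worktop near the float. Origin at the centre of its underside.
- screwdriver: Bystander: screwdriver with black handle lying on the worktop along its own x, about 200 mm long. Origin near its middle.
- wrench: Bystander: steel wrench lying on the worktop along its own x, about 180 mm long. Origin near its middle.
- torch: Bystander: metal pocket torch 125 mm long, 38 mm diameter, lying on the worktop along its own x. Origin under its middle.
- mug: Bystander: white mug 80 mm diameter, 90 mm tall. Origin at the centre of its underside.
There are look-alikes about, which are no part of the job. What is shaped like the part that bears float_mid but blue or turquoise is not meant.

How it is judged:
On the way, in this order (a step that is already met when the one before it is completed fails the run):
1. the float sits fully home on the foot of the pin, upright and let go (horizontal distance between float_foot and pin_seat below 0.005 m and z of float_foot in the frame of pin_seat between -0.004 and 0.004 m and angle between float_foot's own z axis and vertical below 0.12 rad and contact force between float and the fingers below 0.05 N), for 0.3 s.
2. the gripper holds the lid open at 50 degrees (8 either way) (value of joint lid between 0.733 and 1.012 rad and contact force between lid and the fingers above 0.3 N), for 0.5 s.
At the end, for the whole second after the job is handed in: The lid stands still at 50 degrees, give or take 8 (0.733 to 1.012 rad), carried by the gripper's fingers; the float is fully home on the pin: within 5 mm of its axis, within 4 mm of its seat, upright within 0.12 rad and not touched by the gripper; no bystander has been moved 30 mm or more (all of step 1 and all of step 2 and velocity of joint lid between -0.06 and 0.06 rad/s); the arm keeps its last pose, push and grip.
It fails at once if another thing (collar, strap, jar, screwdriver, wrench, torch or mug) is pushed 30 mm or more from its place (distance of any of collar, strap, jar, screwdriver, wrench, torch, mug from where it was at the start of the episode above 0.03 m).
It also fails if it takes over 54 s, if anything falls off the work surface, if the arm or the gripper's body presses on something with over 40 N, if the wrist force passes 120 N, or if a joint passes its speed limit or range.

## Robot

A 6-joint arm with a two-finger parallel gripper is mounted at the origin on the work surface. World frame = base frame: x ahead of the robot, y to its left, z up, the work surface at z = 0. Lengths are in m, angles in rad, forces in N, time in s.
With the tool pointing down it reaches from about 0.35 to 0.975 m from the base axis. Payload 7.1 kg.
Tool frame: the origin (TCP) lies on the centre line of the jaws, within the pads' length; the fingertips stand 25 mm ahead of it and the grasp point (between the pads) lies 6 mm ahead of it; z points along the fingers, y is the direction in which the jaws open and shut (so a half turn about z gives the same grasp; the last joint's range is limited). The gripper opens to 88 mm and grips with 3 to 60 N. Pads are 20 mm wide; open, the fingers measure 115 mm over their backs; the gripper's body (75 mm by 178 mm) begins 61 mm behind the grasp point.
Start: joints at [-1.315, 0.423, 1.63, -0, 1.089, -0.019], TCP at [0.17, -0.602, 0.248] pointing down, gripper open.
Joint ranges: [-3, 3], [-0.9, 2.11], [0.09, 2.58], [-1.31, 4.45], [0.11, 2.69], [-2.54, 2.54]. Speed limits (rad/s): [2.39, 2.39, 3.01, 3.14, 3.14, 3.14].

## Interface

Orientations are given as a 3x3 rotation matrix whose columns are the frame's x, y, z axes.
In Python, from rig import r, optics, workorder gives the robot as it stands.
- The arm moves only by the shell command python3 -m jog 'ROWS' [OPENING]. ROWS is JSON, one flat list of numbers, 4 for each row, row after row: the shift along the tool's x, y, z in mm, then the turn about the tool's z in degrees. In form: [x, y, z, turn, x, y, z, turn, ...]. A call has 1 to 8 rows; each row shifts and turns the pose as measured when the row begins, along the tool's axes as they then stand; what a row does not reach is not made up. A row lasts 1/10 s, in which the tool goes at most 50 mm and 8.59 degrees, less where a joint would pass 70% of its speed; a pose out of reach is approached as far as the arm can. A call is refused whole if a number of a shift passes 50 or a number of a turn 8.59, either way. A call with a gripper value outside its range is refused whole. OPENING is the closure, from 0 (fully open) to 1 (shut), set as the call begins (- or left out, the last holds). The fingers move at their own pace and stop on an object; the grip force is fixed at half the most. Time passes only in rows, so rows that do not move let the fingers close. It gives the time, the measured TCP pose, the force and the opening at its end, in the units of the state.
- r.observe(): the state, without advancing time (a new reading comes with each control period).
- optics.capture(name): name is "side" or "top"; returns the picture (384x512x3 uint8, blue, green, red); there is no depth.
- optics.camera_info(name): a dict with "fx", "fy", "cx", "cy" (pixels), "cam_to_world" (4x4, takes a point from camera to world coordinates). Camera axes: x right, y up, looking along -z (the intrinsics and any distortion apply to the point x, -y, -z); pixel columns grow to the right and rows downward; lengths in m; the calibration is good to about 2 mm. A picture is of the moment at which its call begins. camera_info takes no time and is no camera call.
- workorder.finish_job(): hands the job in, once; it reports no verdict.
The state is a dict: "clock": time; "joint_pos": joint angles; "joint_velocities": joint speeds; "joint_efforts": joint torques, N m; "eef_pos": TCP position; "eef_rot": TCP orientation; "wrist_force": force on the tool from outside, world axes, zero at the start; "ft_torque": the same for the moment, N m; "grip_width": finger opening in m.
Only numpy, scipy, OpenCV 4.12 (cv2) and the standard library are available. Lean on these libraries where they do the work, as an engineer would, in place of code of your own. Each camera call takes 0.05 s, during which the arm holds its last target. There are 200 camera calls.

## Working session

There is one attempt and no reset: what is moved stays moved. The work goes in short steps, Python scripts to look and compute and a shell command to move; the robot and the scene stay as the last step left them, time stands still between calls to the robot, and variables do not carry over. Pictures are saved under pics/ and viewed, about 8 in all and at most 12, crops included, and the job is handed in when it is done.

```bash
ls; mkdir -p pics; python3 - <<'E'
from rig import r,optics,workorder
import cv2,numpy as np
for n in ("side","top"):
    cv2.imwrite(f"pics/{n}0.png",optics.capture(n)); i=optics.camera_info(n)
    print(n,{k:(np.round(v,4).tolist() if k!="x" else 0) for k,v in i.items() if not isinstance(v,str)})
s=r.observe(); print({k:np.round(v,3).tolist() for k,v in s.items()})
E
```

```text
pics
side {'fx': 482.276, 'fy': 482.276, 'cx': 253.6403, 'cy': 187.3395, 'cam_to_world': [[-0.9562, 0.206, -0.2079, 0.2077], [-0.292, -0.7185, 0.6312, 0.9667], [-0.0193, 0.6643, 0.7472, 1.2348], [0.0, 0.0, 0.0, 1.0]]}
top {'fx': 384.4007, 'fy': 384.4007, 'cx': 262.8221, 'cy': 195.743, 'cam_to_world': [[0.0116, 0.9876, -0.1568, 0.3541], [-0.9999, 0.0112, -0.0038, -0.0066], [-0.002, 0.1568, 0.9876, 1.2501], [0.0, 0.0, 0.0, 1.0]]}
{'clock': 0.1, 'joint_pos': [-1.315, 0.424, 1.631, -0.0, 1.089, -0.019], 'joint_velocities': [0.0, -0.002, -0.002, 0.001, -0.001, -0.0], 'joint_efforts': [-0.001, -54.561, -27.432, 0.064, 0.019, -0.0], 'eef_pos': [0.169, -0.601, 0.247], 'eef_rot': [[0.962, 0.271, -0.0], [0.271, -0.962, 0.001], [0.0, -0.001, -1.0]], 'wrist_force': [-0.457, 0.012, 0.105], 'ft_torque': [-0.046, 0.008, 0.008], 'grip_width': 0.088}
```

View pics/top0.png

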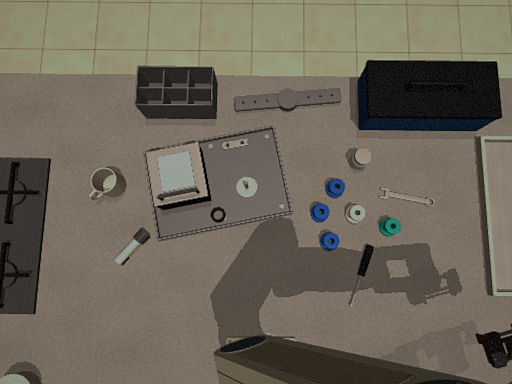

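View pics/side0.png

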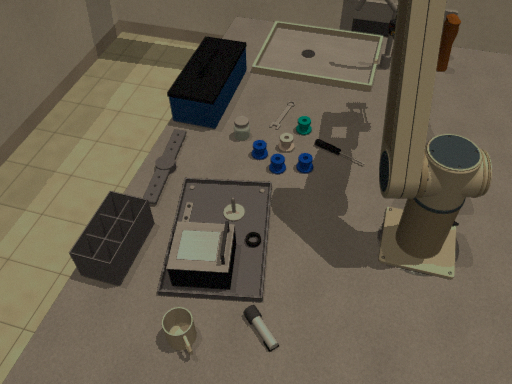

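Candidates for the float in the top view: white spool (356,213), blue spools (337,187), (320,211) and (330,241), turquoise spool (391,226), and the white jar (362,157). I choose the white spool at (356,213), which is about (287,142) in the side view. Next I check it in a close crop.

```bash
cat > h.py <<'E'
import numpy as np,cv2
from rig import r,optics,workorder
from scipy.optimize import least_squares
I={n:optics.camera_info(n) for n in("side","top")}
def proj(n,p):
    i=I[n];T=np.linalg.inv(np.array(i["cam_to_world"]));c=T[:3,:3]@np.asarray(p)+T[:3,3]
    return np.array([i["cx"]+i["fx"]*c[0]/-c[2],i["cy"]-i["fy"]*c[1]/-c[2]])
def onz(n,uv,z):
    i=I[n];M=np.array(i["cam_to_world"]);d=M[:3,:3]@[(uv[0]-i["cx"])/i["fx"],-(uv[1]-i["cy"])/i["fy"],-1]
    return M[:3,3]+d*(z-M[2,3])/d[2]
def crop(im,x,y,w,h,k):
    return cv2.resize(im[y:y+h,x:x+w],None,fx=k,fy=k,interpolation=cv2.INTER_CUBIC)
E
python3 - <<'E'
from h import *
t=cv2.imread("pics/top0.png");s=cv2.imread("pics/side0.png")
a=crop(t,140,120,160,125,2.5);b=crop(s,160,175,160,125,2.5)
c=crop(t,306,170,100,80,4);d=crop(s,240,105,100,80,4)
g=lambda p,q:np.hstack([p,q])
o=np.vstack([g(a,b)[:300],g(c,d)[:300]]);print(a.shape,o.shape)
cv2.imwrite("pics/c1.png",o)
E
```

```text
(312, 400, 3) (600, 800, 3)
```

View pics/c1.png

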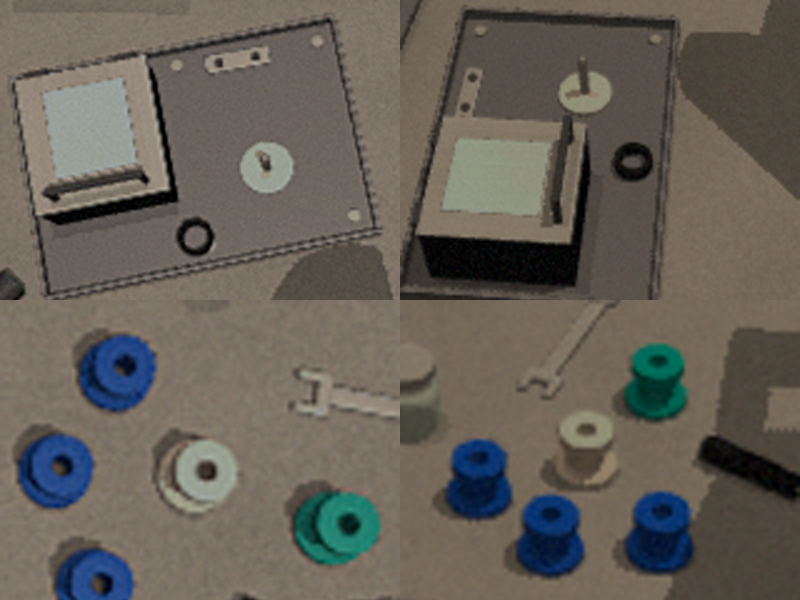

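The close crop confirms it: the white spool, wide flange down, has its bore at top px (357.5,212.4) and side px (286.6,137.1). The pin foot is at top (246,186.5) and side (234,212). The lid handle bar runs along the near side of the housing.

```bash
python3 - <<'E'
from h import *
t=cv2.imread("pics/top0.png");s=cv2.imread("pics/side0.png")
def ell(im,u,v,rad,thr):
    g=im.min(2).astype(np.float32);x0,y0=int(u)-rad,int(v)-rad
    p=cv2.resize(im[y0:y0+2*rad,x0:x0+2*rad],None,fx=8,fy=8,interpolation=cv2.INTER_CUBIC)
    g=p[:,:,0].copy(); m=(g>thr).astype(np.uint8)   # blue channel: white parts have more blue than worktop
    cs,_=cv2.findContours(m,0,2);c=max(cs,key=cv2.contourArea);h=cv2.convexHull(c);e=cv2.fitEllipse(h)
    return (np.array(e[0])+.5)/8-.5+[x0,y0],np.round(np.array(e[1])/8,1)
for nm,n,im,u,v,z,dia in(("foot","top",t,246,186,.012,70),("foot","side",s,234,212,.012,70),("floattop","top",t,357,212,.05,50),("floattop","side",s,286.6,137.1,.05,50)):
    for thr in(110,125,140):
        c,ax=ell(im,u,v,14,thr);print(nm,n,thr,c.round(2),ax,onz(n,c,z).round(4))
for n,uv in(("top",(357.5,212.4)),("side",(286.6,137.1))):print("bore",n,onz(n,uv,.05).round(4))
for n,uv in(("top",(245,181)),("side",(233.4,199.4))):print("pintip",n,onz(n,uv,.078).round(4))
print("footpx",[im[y,x].tolist() for im,x,y in((t,250,190),(t,270,190),(t,352,208),(t,361,212),(t,345,225))])
# pan
TC={(1,1):(144.5,150.9),(1,-1):(272.5,126.9),(-1,-1):(291.7,212.5),(-1,1):(158.5,238.5)};SC={(1,-1):(184.9,178.7),(-1,-1):(271.1,181.9)}
def P(q,l):
    c,k=np.cos(q[2]),np.sin(q[2]);return np.array([q[0]+c*l[0]-k*l[1],q[1]+k*l[0]+c*l[1],l[2]])
f=lambda q:np.concatenate([proj(n,P(q,(a*.15,b*.22,.024)))-uv for n,D in(("top",TC),("side",SC)) for (a,b),uv in D.items()])
q=least_squares(f,[.5,.1,.17]);print("pan",q.x.round(4),q.fun.round(1))
q=q.x; hx=.030+.085
for nm,l in(("handle",(hx-.155,.11,.143)),("he1",(hx-.155,.165,.143)),("he2",(hx-.155,.055,.143)),("hinge",(hx,.11,.096))):
    p=P(q,l);print(nm,p.round(4),proj("top",p).round(1),proj("side",p).round(1))
for n,a,b in(("top",(47,190),(147,175)),("side",(157,215),(168,122))):
    o=(140,120) if n=="top" else(160,175)
    A,B=[onz(n,(np.array(k)+.5)/2.5-.5+o,.145) for k in(a,b)];print("bar",n,A.round(4),B.round(4),np.hypot(*(A-B)[:2]).round(4))
E
```

```text
foot top 110 [246.43 186.55] [21.  21.9] [0.5806 0.0521 0.012 ]
foot top 125 [246.41 186.55] [20.3 21.3] [0.5806 0.0522 0.012 ]
foot top 140 [246.37 186.56] [19.7 20.7] [0.5805 0.0523 0.012 ]
foot side 110 [233.62 211.41] [16.  20.3] [0.58   0.0518 0.012 ]Traceback (most recent call last):
  File "<stdin>", line 11, in <module>
  File "<stdin>", line 7, in ell
cv2.error: OpenCV(4.12.0) /io/opencv/modules/imgproc/src/shapedescr.cpp:361: error: (-201:Incorrect size of input array) There should be at least 5 points to fit the ellipse in function 'fitEllipseNoDirect'
```

```bash
python3 - <<'E'
from h import *
t=cv2.imread("pics/top0.png");s=cv2.imread("pics/side0.png")
def ell(im,u,v,rad,thr):
    x0,y0=int(u)-rad,int(v)-rad
    p=cv2.resize(im[y0:y0+2*rad,x0:x0+2*rad],None,fx=8,fy=8,interpolation=cv2.INTER_CUBIC)
    m=(p[:,:,0]>thr).astype(np.uint8)
    cs,_=cv2.findContours(m,0,2);c=max(cs,key=cv2.contourArea);h=cv2.convexHull(c);e=cv2.fitEllipse(h)
    return (np.array(e[0])+.5)/8-.5+[x0,y0],np.round(np.array(e[1])/8,1)
for nm,n,im,u,v,z in(("foot","side",s,234,212,.012),("floattop","top",t,357,212,.05),("floattop","side",s,286.6,137.1,.05)):
    for thr in(90,100,110,120,130,140,150):
      try:
        c,ax=ell(im,u,v,12,thr);print(nm,n,thr,c.round(2),ax,onz(n,c,z).round(4))
      except Exception: print(nm,n,thr,"-")
for n,uv in(("top",(357.5,212.4)),("side",(286.6,137.1))):print("bore",n,onz(n,uv,.05).round(4))
for n,uv in(("top",(245,181)),("side",(233.4,199.4))):print("pintip",n,onz(n,uv,.078).round(4))
TC={(1,1):(144.5,150.9),(1,-1):(272.5,126.9),(-1,-1):(291.7,212.5),(-1,1):(158.5,238.5)};SC={(1,-1):(184.9,178.7),(-1,-1):(271.1,181.9)}
def P(q,l):
    c,k=np.cos(q[2]),np.sin(q[2]);return np.array([q[0]+c*l[0]-k*l[1],q[1]+k*l[0]+c*l[1],l[2]])
f=lambda q:np.concatenate([proj(n,P(q,(a*.15,b*.22,.024)))-uv for n,D in(("top",TC),("side",SC)) for (a,b),uv in D.items()])
q=least_squares(f,[.5,.1,.17]);print("pan",q.x.round(4),q.fun.round(1))
q=q.x; hx=.030+.085
for nm,l in(("handle",(hx-.155,.11,.143)),("he1",(hx-.155,.165,.143)),("he2",(hx-.155,.055,.143)),("hinge",(hx,.11,.096))):
    p=P(q,l);print(nm,p.round(4),proj("top",p).round(1),proj("side",p).round(1))
for n,a,b in(("top",(47,190),(147,175)),("side",(157,215),(168,122))):
    o=(140,120) if n=="top" else(160,175)
    A,B=[onz(n,(np.array(k)+.5)/2.5-.5+o,.145) for k in(a,b)];print("bar",n,A.round(4),B.round(4),np.hypot(*(A-B)[:2]).round(4))
E
```

```text
foot side 90 [233.65 211.33] [16.9 21.6] [0.58   0.0515 0.012 ]
foot side 100 [233.64 211.37] [16.4 21. ] [0.58   0.0517 0.012 ]
foot side 110 [233.62 211.41] [16.  20.3] [0.58   0.0518 0.012 ]
foot side 120 [230.23 214.41] [0.8 4. ] [0.5866 0.0667 0.012 ]
foot side 130 -
foot side 140 -
foot side 150 -
floattop top 90 [358.07 209.66] [28.2 35.1] [ 0.5038 -0.3018  0.05  ]
floattop top 100 [356.85 208.26] [27.7 29.8] [ 0.5081 -0.2981  0.05  ]
floattop top 110 [355.65 213.59] [17.3 20.4] [ 0.4913 -0.2938  0.05  ]
floattop top 120 [357.46 212.48] [15.1 16.3] [ 0.4948 -0.2996  0.05  ]
floattop top 130 [357.32 212.34] [14.7 15.4] [ 0.4953 -0.2992  0.05  ]
floattop top 140 [357.25 212.35] [14.3 14.9] [ 0.4952 -0.2989  0.05  ]
floattop top 150 [355.74 213.73] [ 9.8 12.7] [ 0.4908 -0.2941  0.05  ]
floattop side 90 [279.48 136.51] [14.6 27.9] [ 0.5194 -0.2956  0.05  ]
floattop side 100 [286.31 136.77] [ 9.2 13.6] [ 0.4952 -0.301   0.05  ]
floattop side 110 [286.25 136.86] [ 8.5 12.8] [ 0.4953 -0.3005  0.05  ]
floattop side 120 [285.92 133.3 ] [0.9 2.1] [ 0.5012 -0.3186  0.05  ]
floattop side 130 -
floattop side 140 -
floattop side 150 -
bore top [ 0.4951 -0.2997  0.05  ]
bore side [ 0.4938 -0.2995  0.05  ]
pintip top [0.5859 0.0538 0.078 ]
pintip side [0.576  0.0555 0.078 ]
pan [0.5946 0.1485 0.2093] [-1.6 -0.5  1.2 -1.8  0.8  0.6 -1.6  1.7 -0.5 -1.6  0.5 -0.3]
handle [0.5326 0.2478 0.143 ] [177.1 193.9] [224.9 238.5]
he1 [0.5212 0.3016 0.143 ] [158.5 197.5] [222.4 255.1]
he2 [0.5441 0.194  0.143 ] [195.7 190.2] [227.4 222.7]
hinge [0.6843 0.28   0.096 ] [172.4 148. ] [172.4 244.8]
bar top [0.5263 0.3014 0.145 ] [0.5453 0.1856 0.145 ] 0.1174
bar side [0.5144 0.3194 0.145 ] [0.5438 0.1984 0.145 ] 0.1246
```

```bash
cat >> h.py <<'E'
def plan(T,ya=None,step=48,n=8):
    "rows from the measured pose to TCP T with tool-y heading ya (deg)"
    s=r.observe();p=np.array(s["eef_pos"]);R=np.array(s["eef_rot"]);T=np.array(T,float)
    h=np.degrees(np.arctan2(R[1,1],R[0,1]));ya=h if ya is None else ya
    print("t",round(float(s["clock"]),2),"tcp",p.round(4),"hdg",h.round(1),"tilt",np.degrees(np.arccos(-R[2,2])).round(2),"d",(T-p).round(4),"grip",round(float(s["grip_width"]),4),"F",np.round(s["wrist_force"],1))
    for k in range(n):
        d=T-p;L=np.linalg.norm(d)*1e3;w=(ya-h+180)%360-180
        if L<.5 and abs(w)<.3:break
        a=np.radians(h);Y=np.array([np.cos(a),np.sin(a),0]);X=np.array([-np.sin(a),np.cos(a),0])
        m=d*min(1,step/max(L,1e-9));t=np.clip(w,-8.5,8.5)
        print(np.round([m@X*1e3,m@Y*1e3,-m[2]*1e3,-t],1).tolist());p=p+m;h+=t
E
python3 -c "
from h import *
plan([.495,-.2995,.13],11,35,14)"
```

```text
t 0.1 tcp [ 0.1695 -0.6011  0.247 ] hdg -74.3 tilt 0.08 d [ 0.3255  0.3016 -0.117 ] grip 0.088 F [-0.5  0.   0.1]
[30.1, -15.4, 8.9, -8.5]
[32.1, -10.8, 8.9, -8.5]
[33.3, -5.9, 8.9, -8.5]
[33.8, -0.9, 8.9, -8.5]
[33.6, 4.1, 8.9, -8.5]
[32.6, 9.0, 8.9, -8.5]
[30.9, 13.7, 8.9, -8.5]
[28.6, 18.1, 8.9, -8.5]
[25.6, 22.2, 8.9, -8.5]
[22.0, 25.7, 8.9, -8.5]
[18.0, 28.7, 8.9, -0.3]
[17.8, 28.8, 8.9, -0.0]
[17.8, 28.8, 8.9, -0.0]
[2.0, 3.2, 1.0, -0.0]
```

```bash
python3 -m jog '[30,-15,9,-8.5, 32,-11,9,-8.5, 33,-6,9,-8.5, 34,-1,9,-8.5, 34,4,9,-8.5, 33,9,9,-8.5, 31,14,9,-8.5, 29,18,9,-8.5]' 0; python3 -c "
from h import *
plan([.495,-.2995,.13],11,40,8)"
```

```text
clock: 0.9
eef_pos: [0.3695, -0.4103, 0.1712]
eef_rot: [[0.094, 0.996, -0.001], [0.996, -0.094, 0.001], [0.0, -0.001, -1.0]]
wrist_force: [0.2, 0.5, 0.1]
grip_width: 0.0878
t 0.9 tcp [ 0.3695 -0.4103  0.1712] hdg -5.4 tilt 0.09 d [ 0.1255  0.1108 -0.0412] grip 0.0878 F [0.2 0.5 0.1]
[28.3, 26.6, 9.6, -8.5]
[24.1, 30.5, 9.6, -7.9]
[19.7, 33.5, 9.6, -0.0]
[19.7, 33.5, 9.6, -0.0]
[6.1, 10.4, 3.0, -0.0]
```

```bash
python3 -m jog '[28,27,9,-8.5, 24,30,9,-8, 20,33,9,0, 20,33,9,0, 6,10,3,0, 0,0,0,0]' 0; python3 -c "
from h import *
plan([.495,-.2995,.05],11,40,8)"
```

```text
clock: 1.5
eef_pos: [0.4979, -0.2902, 0.1279]
eef_rot: [[-0.209, 0.978, -0.005], [0.978, 0.209, 0.003], [0.004, -0.004, -1.0]]
wrist_force: [0.5, -0.2, -0.0]
grip_width: 0.0877
t 1.5 tcp [ 0.4979 -0.2902  0.1279] hdg 12.1 tilt 0.33 d [-0.0029 -0.0093 -0.0779] grip 0.0877 F [ 0.5 -0.2 -0. ]
[-4.3, -2.4, 39.7, 1.1]
[-4.2, -2.3, 38.2, -0.0]
```

```bash
python3 -m jog '[-8.5,-5,0,1, 0,0,0,0]' 0; python3 -c "
from h import *
plan([.495,-.2995,.049],11,40,8)"
```

```text
clock: 1.7
eef_pos: [0.4933, -0.3012, 0.1279]
eef_rot: [[-0.191, 0.982, -0.006], [0.982, 0.191, 0.003], [0.004, -0.005, -1.0]]
wrist_force: [-0.3, -0.1, 0.4]
grip_width: 0.0876
t 1.7 tcp [ 0.4933 -0.3012  0.1279] hdg 11.0 tilt 0.38 d [ 0.0017  0.0017 -0.0789] grip 0.0876 F [-0.3 -0.1  0.4]
[0.7, 1.0, 40.0, -0.0]
[0.7, 1.0, 39.0, -0.0]
```

```bash
python3 -m jog '[1,2,20,0, 0,0,20,0, 0,0,20,0, 0,0,12,0, 0,0,5,0, 0,0,0,0]' 0; python3 -c "
from h import *
plan([.495,-.2995,.049],11,40,8)
cv2.imwrite('pics/s2.png',crop(optics.capture('side'),220,80,130,100,5))"
```

```text
clock: 2.3
eef_pos: [0.4907, -0.3088, 0.0519]
eef_rot: [[-0.178, 0.984, -0.002], [0.984, 0.178, -0.0], [-0.0, -0.002, -1.0]]
wrist_force: [0.3, -0.2, -1.1]
grip_width: 0.0875
t 2.3 tcp [ 0.4907 -0.3088  0.0519] hdg 10.2 tilt 0.09 d [ 0.0043  0.0093 -0.0029] grip 0.0875 F [ 0.3 -0.2 -1.1]
[8.4, 5.9, 2.9, -0.8]
```

View pics/s2.png

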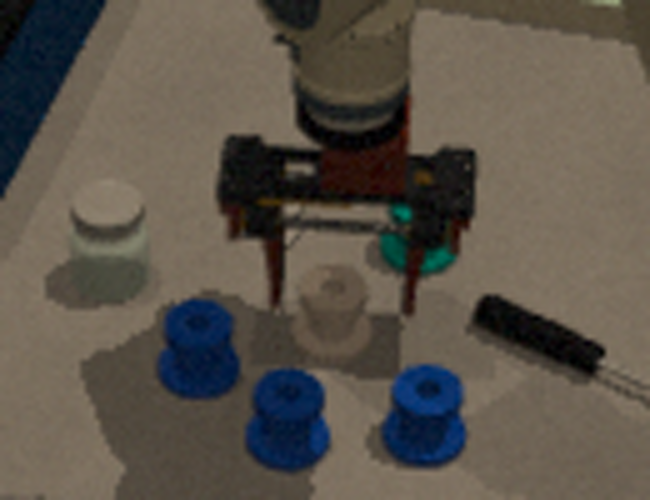

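The side view shows the white float (333,310 in the crop) between the fingers. The gripper is about 9 mm too far in -y, so I correct that before closing.

```bash
python3 -m jog '[5,3,2,0, 3.5,3,1,-0.8, 0,0,0,0, 0,0,0,0]' 0; python3 -c "
from h import *
plan([.495,-.2995,.049],11,40,8)"
```

```text
clock: 2.75
eef_pos: [0.4971, -0.2994, 0.0515]
eef_rot: [[-0.193, 0.981, 0.002], [0.981, 0.193, -0.003], [-0.003, 0.002, -1.0]]
wrist_force: [0.2, 0.1, 0.5]
grip_width: 0.0878
t 2.75 tcp [ 0.4971 -0.2994  0.0515] hdg 11.1 tilt 0.22 d [-0.0021 -0.0001 -0.0025] grip 0.0878 F [0.2 0.1 0.5]
[0.3, -2.1, 2.5, 0.1]
```

```bash
python3 -m jog '[0,-2,2.5,0, 0,0,0,0, 0,0,0,0]' 0; python3 -m jog '[0,0,0,0, 0,0,0,0, 0,0,0,0, 0,0,0,0, 0,0,0,0, 0,0,0,0]' 1;  python3 -c "
from h import *
plan([.495,-.2995,.049],11,40,8)"
```

```text
clock: 3.05
eef_pos: [0.4954, -0.2997, 0.0493]
eef_rot: [[-0.194, 0.981, 0.003], [0.981, 0.194, -0.003], [-0.004, 0.002, -1.0]]
wrist_force: [-0.6, -0.7, 0.1]
grip_width: 0.0875
clock: 3.65
eef_pos: [0.4954, -0.2999, 0.0492]
eef_rot: [[-0.193, 0.981, 0.003], [0.981, 0.193, -0.003], [-0.004, 0.002, -1.0]]
wrist_force: [-0.0, -0.4, -0.6]
grip_width: 0.0493
t 3.65 tcp [ 0.4954 -0.2999  0.0492] hdg 11.1 tilt 0.26 d [-0.0004  0.0004 -0.0002] grip 0.0493 F [-0.  -0.4 -0.6]
[0.5, -0.3, 0.2, 0.1]
```

```bash
python3 -m jog '[0,0,-15,0, 0,0,-35,0, 0,0,-45,0, 0,0,-45,0, 0,0,-10,0, 0,0,0,0]' -; python3 -c "
from h import *
plan([.580,.052,.19],11,45,10)
cv2.imwrite('pics/s3.png',crop(optics.capture('side'),220,60,130,100,5))"
```

```text
clock: 4.25
eef_pos: [0.4941, -0.2989, 0.2077]
eef_rot: [[-0.193, 0.981, 0.002], [0.981, 0.193, -0.003], [-0.003, 0.001, -1.0]]
wrist_force: [-0.4, -0.2, -0.0]
grip_width: 0.0496
t 4.25 tcp [ 0.4941 -0.2989  0.2077] hdg 11.1 tilt 0.17 d [ 0.0859  0.3509 -0.0177] grip 0.0496 F [-0.4 -0.2 -0. ]
[40.8, 18.9, 2.2, 0.1]
[40.8, 18.8, 2.2, -0.0]
[40.8, 18.8, 2.2, -0.0]
[40.8, 18.8, 2.2, -0.0]
[40.8, 18.8, 2.2, -0.0]
[40.8, 18.8, 2.2, -0.0]
[40.8, 18.8, 2.2, -0.0]
[40.8, 18.8, 2.2, -0.0]
[1.5, 0.7, 0.1, -0.0]
```

View pics/s3.png

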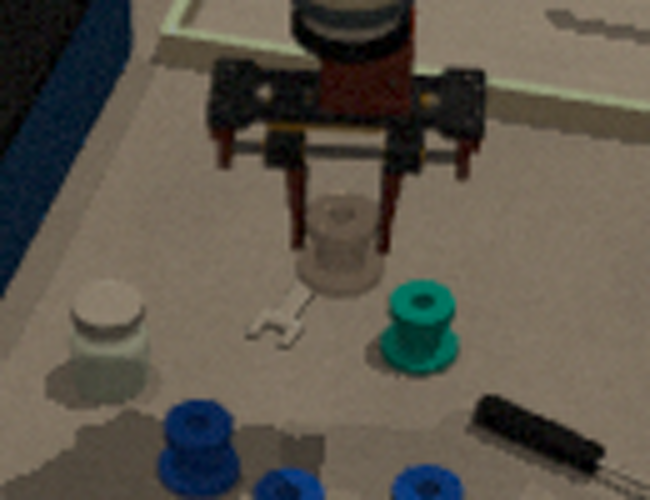

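The float is held upright in the jaws (flange at 343,210 in the crop), and the wrench and jar are untouched. Now I move it over the pin.

```bash
python3 -c "
from h import *
print(onz('side',(288.2,102.1),.2085).round(4))"; python3 -m jog '[30,14,2,0, 40,18,2,0, 40,18,2,0, 40,18,2,0, 40,18,2,0, 40,18,2,0, 35,16,2,0, 20,10,0,0]' -; python3 -c "
from h import *
plan([.580,.052,.19],11,45,10)"
```

```text
[ 0.4936 -0.3002  0.2085]
clock: 5.1
eef_pos: [0.5611, 0.0146, 0.1778]
eef_rot: [[-0.186, 0.982, -0.02], [0.983, 0.186, 0.0], [0.004, -0.019, -1.0]]
wrist_force: [-0.0, -0.9, -0.5]
grip_width: 0.0493
t 5.1 tcp [0.5611 0.0146 0.1778] hdg 10.7 tilt 1.12 d [0.0189 0.0374 0.0122] grip 0.0493 F [-0.  -0.9 -0.5]
[33.2, 25.5, -12.2, -0.3]
```

```bash
python3 -m jog '[17,13,-6,0, 10,8,-4,0, 0,0,0,0, 0,0,0,0]' -; python3 -c "
from h import *
plan([.580,.053,.16],11,45,10)"
```

```text
clock: 5.5
eef_pos: [0.5735, 0.0491, 0.1806]
eef_rot: [[-0.191, 0.981, -0.032], [0.982, 0.191, -0.0], [0.006, -0.031, -0.999]]
wrist_force: [-0.6, 0.5, -0.3]
grip_width: 0.0495
t 5.5 tcp [0.5735 0.0491 0.1806] hdg 11.0 tilt 1.82 d [ 0.0065  0.0039 -0.0206] grip 0.0495 F [-0.6  0.5 -0.3]
[2.6, 7.1, 20.6, 0.0]
```

```bash
python3 -m jog '[1,3.5,10,0, 1,3.5,10,0, 0,1,8,0, 0,0,0,0]' -; python3 -c "
from h import *
plan([.581,.053,.145],11,45,10)
cv2.imwrite('pics/s4.png',crop(optics.capture('side'),180,140,110,90,6))
for q in ([.580,.052,.012],[.580,.052,.078]):print((proj('side',q)-[180,140])*6)"
```

```text
clock: 5.9
eef_pos: [0.5789, 0.0496, 0.1485]
eef_rot: [[-0.187, 0.982, -0.035], [0.982, 0.187, -0.001], [0.006, -0.034, -0.999]]
wrist_force: [-0.2, 0.6, -0.4]
grip_width: 0.0494
t 5.9 tcp [0.5789 0.0496 0.1485] hdg 10.8 tilt 1.99 d [ 0.0021  0.0034 -0.0035] grip 0.0494 F [-0.2  0.6 -0.4]
[2.9, 2.7, 3.5, -0.2]
[321.59564114 428.65681141]
[315.26084758 349.83773761]
```

View pics/s4.png

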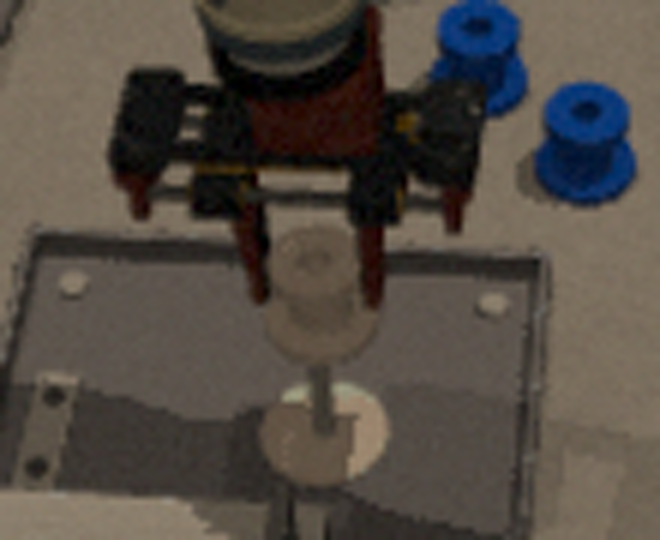

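The side view shows the float directly above the pin (float bore at 314,262 and pin at 318–325, 365–430 in the crop). The strap and the foot are clear. I correct by 2–3 mm, then lower.

```bash
python3 -m jog '[2.9,2.2,0,0, 0,0,0,0, 0,0,0,0]' -; python3 -c "
from h import *
plan([.581,.053,.125],11,45,10)"
```

```text
clock: 6.25
eef_pos: [0.5812, 0.0528, 0.1493]
eef_rot: [[-0.186, 0.982, -0.034], [0.982, 0.187, -0.001], [0.006, -0.033, -0.999]]
wrist_force: [0.0, 0.3, 0.1]
grip_width: 0.049
t 6.25 tcp [0.5812 0.0528 0.1493] hdg 10.8 tilt 1.92 d [-0.0002  0.0002 -0.0243] grip 0.049 F [0.  0.3 0.1]
[0.2, -0.2, 24.3, -0.2]
```

```bash
python3 -m jog '[0,0.3,8,0, 0,0.3,8,0, 0,0.2,6,0, 0,0,0,0]' -; python3 -c "
from h import *
plan([.581,.053,.105],11,45,10)"
```

```text
clock: 6.65
eef_pos: [0.5814, 0.0531, 0.1259]
eef_rot: [[-0.187, 0.982, -0.032], [0.982, 0.187, -0.001], [0.005, -0.032, -0.999]]
wrist_force: [0.1, -0.5, -0.8]
grip_width: 0.0495
t 6.65 tcp [0.5814 0.0531 0.1259] hdg 10.8 tilt 1.85 d [-0.0004 -0.0001 -0.0209] grip 0.0495 F [ 0.1 -0.5 -0.8]
[-0.0, -0.5, 20.9, -0.2]
```

```bash
python3 -m jog '[0,0,5,0, 0,0,5,0, 0,0,5,0, 0,0,0,0]' -; python3 -c "
from h import *
plan([.581,.053,.085],11,45,10)"
```

```text
clock: 7.05
eef_pos: [0.5807, 0.0531, 0.1092]
eef_rot: [[-0.187, 0.982, -0.033], [0.982, 0.187, -0.001], [0.005, -0.033, -0.999]]
wrist_force: [-0.5, 0.2, -0.9]
grip_width: 0.049
t 7.05 tcp [0.5807 0.0531 0.1092] hdg 10.8 tilt 1.9 d [ 0.0003 -0.0001 -0.0242] grip 0.049 F [-0.5  0.2 -0.9]
[-0.1, 0.3, 24.2, -0.2]
```

Fully free past the taper (17 mm engaged, no force). Continuing down.

```bash
python3 -m jog '[0,0.3,10,0, 0,0.3,10,0, 0,0.3,10,0, 0,0.2,6,0, 0,0,4,0, 0,0,0,0]' -; python3 -c "
from h import *
plan([.581,.053,.0615],11,45,10)"
```

```text
clock: 7.65
eef_pos: [0.5804, 0.0532, 0.065]
eef_rot: [[-0.187, 0.982, -0.034], [0.982, 0.187, -0.001], [0.005, -0.033, -0.999]]
wrist_force: [0.5, -0.3, -0.7]
grip_width: 0.0491
t 7.65 tcp [0.5804 0.0532 0.065 ] hdg 10.8 tilt 1.92 d [ 0.0006 -0.0002 -0.0035] grip 0.0491 F [ 0.5 -0.3 -0.7]
[-0.3, 0.6, 3.5, -0.2]
```

```bash
python3 -m jog '[0,0,2,0, 0,0,1,0, 0,0,0,0]' -;  python3 -m jog '[0,0,0,0, 0,0,0,0, 0,0,0,0, 0,0,0,0, 0,0,0,0, 0,0,0,0, 0,0,0,0]' 0; python3 -c "
from h import *
plan([.581,.053,.19],11,45,10)"
```

```text
clock: 7.95
eef_pos: [0.5807, 0.0532, 0.0622]
eef_rot: [[-0.187, 0.982, -0.033], [0.982, 0.187, -0.001], [0.005, -0.032, -0.999]]
wrist_force: [-0.8, -0.1, 0.6]
grip_width: 0.0493
clock: 8.65
eef_pos: [0.5813, 0.0533, 0.0633]
eef_rot: [[-0.187, 0.982, -0.031], [0.982, 0.187, -0.001], [0.005, -0.03, -1.0]]
wrist_force: [0.5, -0.3, -0.5]
grip_width: 0.0876
t 8.65 tcp [0.5813 0.0533 0.0633] hdg 10.8 tilt 1.77 d [-0.0003 -0.0003  0.1267] grip 0.0876 F [ 0.5 -0.3 -0.5]
[-0.1, -0.1, -45.0, -0.2]
[-0.1, -0.1, -45.0, -0.0]
[-0.1, -0.1, -36.7, -0.0]
```

```bash
python3 -m jog '[0,0,-20,0, 0,0,-40,0, 0,0,-48,0, 0,0,-48,0, 0,0,-48,0, -40,-30,0,0, -40,-40,0,0, 0,0,0,0]' 0; python3 -c "
from h import *
plan([.53,.0,.26],11,45,0)
t=optics.capture('top');s=optics.capture('side');cv2.imwrite('pics/t5.png',t);cv2.imwrite('pics/s5.png',s)
a=crop(t,140,120,130,100,4)[:,:400];b=crop(s,160,170,133,100,4)[:,:400]
a=crop(t,140,120,100,130,4);b=crop(s,160,180,100,130,4)
cv2.imwrite('pics/c5.png',np.hstack([a,b]))"
```

```text
clock: 9.45
eef_pos: [0.5345, -0.0378, 0.2771]
eef_rot: [[-0.191, 0.981, -0.031], [0.982, 0.191, -0.003], [0.003, -0.031, -1.0]]
wrist_force: [-0.5, 0.9, -1.2]
grip_width: 0.088
t 9.45 tcp [ 0.5345 -0.0378  0.2771] hdg 11.0 tilt 1.77 d [-0.0045  0.0378 -0.0171] grip 0.088 F [-0.5  0.9 -1.2]
```

View pics/c5.png

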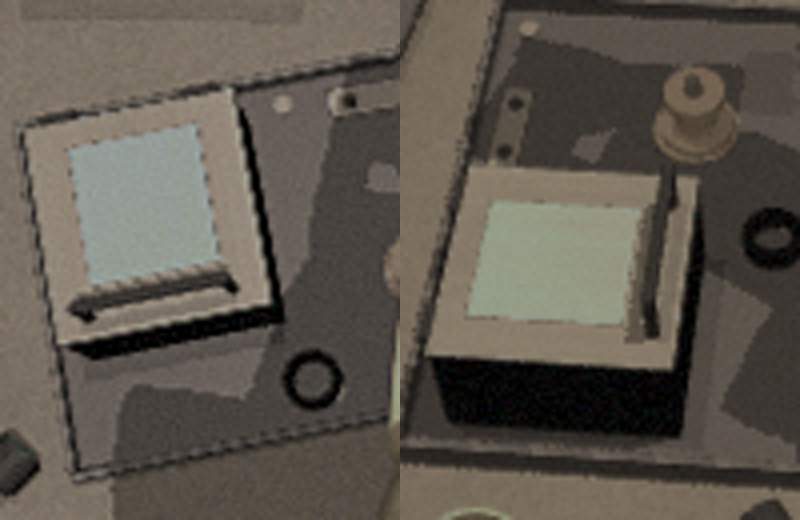

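Checks: the pin tip shows through the top of the seated float (side crop 693,82), with its lower flange down on the foot. The lid corners and the bar are clear: top crop bar from (72,303) to (235,270), side crop bar from (668,170) to (652,328). Next I fit the lid pose.

```bash
python3 - <<'E'
from h import *
tc=lambda a:(np.array(a)+.5)/4-.5+[140,120]
sc=lambda a:(np.array(a)-[400,0]+.5)/4-.5+[160,180]
TL={(1,1):(25,128),(1,-1):(234,90),(-1,-1):(272,305),(-1,1):(62,345)}
SL={(1,1):(430,355),(-1,1):(674,370),(1,-1):(473,163),(-1,-1):(700,178)}
def P(q,l):
    c,k=np.cos(q[2]),np.sin(q[2]);return np.array([q[0]+c*l[0]-k*l[1],q[1]+k*l[0]+c*l[1],l[2]])
f=lambda q:np.concatenate([proj(n,P(q,(a*.086,b*.082,.101)))-F(uv) for n,D,F in(("top",TL,tc),("side",SL,sc)) for (a,b),uv in D.items()])
q=least_squares(f,[.6,.27,.17]);print(q.x.round(4),q.fun.round(1))
for n,F,a,b in(("top",tc,(72,303),(235,270)),("side",sc,(668,170),(652,328))):
    A,B=[onz(n,F(k),.143) for k in(a,b)];print("bar",n,A.round(4),B.round(4),((A+B)/2).round(4),np.degrees(np.arctan2(*(A-B)[:2])).round(1))
q=q.x
for x in(-.070,-.069):print("handle from lid",P(q,(x,0,.143)).round(4),proj("top",P(q,(x,0,.143))).round(1))
c=lambda p:p
# float check: top flange bore in side view
print("float top",onz("side",sc((694,86)),.062).round(4),"flange outline centre",onz("side",sc((694,94)),.062).round(4),"pin tip",onz("side",sc((693,78)),.078).round(4))
E
```

```text
[0.6011 0.2612 0.21  ] [ 0.2  0.7  0.3  0.   0.6  0.1 -0.5  0.7 -1.1 -0.3 -0.  -0.1 -0.5  0.5
  0.2  0. ]
bar top [0.5275 0.3046 0.143 ] [0.5533 0.1866 0.143 ] [0.5404 0.2456 0.143 ] -12.3
bar side [0.5468 0.1925 0.143 ] [0.5136 0.3209 0.143 ] [0.5302 0.2567 0.143 ] 165.5
handle from lid [0.5326 0.2466 0.143 ] [177.5 193.9]
handle from lid [0.5336 0.2469 0.143 ] [177.5 193.5]
float top [0.5796 0.05   0.062 ] flange outline centre [0.577  0.0578 0.062 ] pin tip [0.5779 0.0549 0.078 ]
```

```bash
python3 - <<'E'
from h import *
q=[.6011,.2612,.21]
def P(l):
    c,k=np.cos(q[2]),np.sin(q[2]);return np.array([q[0]+c*l[0]-k*l[1],q[1]+k*l[0]+c*l[1],l[2]])
for n,f in(("top","pics/t5.png"),("side","pics/s5.png")):
    g=cv2.imread(f,0).astype(np.float32)
    for z in(.143,):
        v=[]
        xs=np.arange(-.100,-.044,.003)
        for x in xs:
            uv=np.array([proj(n,P((x,y,z))) for y in np.linspace(-.035,.035,15)],np.float32)
            v.append(cv2.remap(g,uv[:,:1].copy(),uv[:,1:].copy(),cv2.INTER_LINEAR).mean())
        print(n,z,[(int(round(a*1e3)),int(b)) for a,b in zip(xs,v)])
E
```

```text
top 0.143 [(-100, 5), (-97, 2), (-94, 29), (-91, 103), (-88, 138), (-85, 119), (-82, 116), (-79, 121), (-76, 134), (-73, 117), (-70, 55), (-67, 51), (-64, 53), (-61, 71), (-58, 106), (-55, 130), (-52, 145), (-49, 154), (-46, 154)]
side 0.143 [(-100, 37), (-97, 23), (-94, 20), (-91, 55), (-88, 116), (-85, 113), (-82, 108), (-79, 104), (-76, 98), (-73, 76), (-70, 49), (-67, 50), (-64, 51), (-61, 75), (-58, 89), (-55, 108), (-52, 125), (-49, 141), (-46, 142)]
```

Both views put the bar at lid x ≈ -67 mm, so the handle is at about (0.5345, 0.247, 0.143), with the pan yaw at 12°.

```bash
python3 -m jog '[30,6,0,-1, 45,11,0,0, 45,11,0,0, 45,11,0,0, 40,10,0,0, 30,8,0,0, 15,3,0,0, 0,0,0,0]' 0; python3 -c "
from h import *
plan([.535,.247,.24],12,45,10)"
```

```text
clock: 10.35
eef_pos: [0.5459, 0.2407, 0.2727]
eef_rot: [[-0.214, 0.976, -0.031], [0.977, 0.214, 0.0], [0.007, -0.03, -1.0]]
wrist_force: [0.3, -0.8, -0.2]
grip_width: 0.0874
t 10.35 tcp [0.5459 0.2407 0.2727] hdg 12.4 tilt 1.79 d [-0.0109  0.0063 -0.0327] grip 0.0874 F [ 0.3 -0.8 -0.2]
[8.5, -9.3, 32.7, 0.4]
```

```bash
python3 -m jog '[8,-9,10,0, 0,0,22,0, 0,0,20,0, 0,0,0,0]' 0; python3 -c "
from h import *
plan([.535,.247,.150],12,45,10)"
```

```text
clock: 10.75
eef_pos: [0.5306, 0.2472, 0.2168]
eef_rot: [[-0.215, 0.976, -0.034], [0.977, 0.215, -0.001], [0.006, -0.033, -0.999]]
wrist_force: [1.0, -0.7, 0.3]
grip_width: 0.0876
t 10.75 tcp [0.5306 0.2472 0.2168] hdg 12.4 tilt 1.94 d [ 0.0044 -0.0002 -0.0668] grip 0.0876 F [ 1.  -0.7  0.3]
[-0.7, 2.9, 44.9, 0.4]
[-0.4, 1.4, 21.9, -0.0]
```

```bash
python3 -m jog '[-1,5,15,0, 0,1,20,0, 0,0.5,18,0, 0,0.5,8,0, 0,0,4,0, 0,0,0,0]' 0; python3 -c "
from h import *
plan([.535,.247,.150],12,45,10)
t=optics.capture('top');s=optics.capture('side')
cv2.imwrite('pics/c6.png',np.hstack([crop(t,140,120,100,130,4),crop(s,160,170,100,130,4)]))"
```

```text
clock: 11.35
eef_pos: [0.5372, 0.2459, 0.1491]
eef_rot: [[-0.212, 0.977, -0.032], [0.977, 0.212, -0.0], [0.006, -0.031, -1.0]]
wrist_force: [-0.1, -0.9, -0.7]
grip_width: 0.0879
t 11.35 tcp [0.5372 0.2459 0.1491] hdg 12.2 tilt 1.81 d [-0.0022  0.0011  0.0009] grip 0.0879 F [-0.1 -0.9 -0.7]
[1.5, -1.9, -0.9, 0.2]
```

View pics/c6.png

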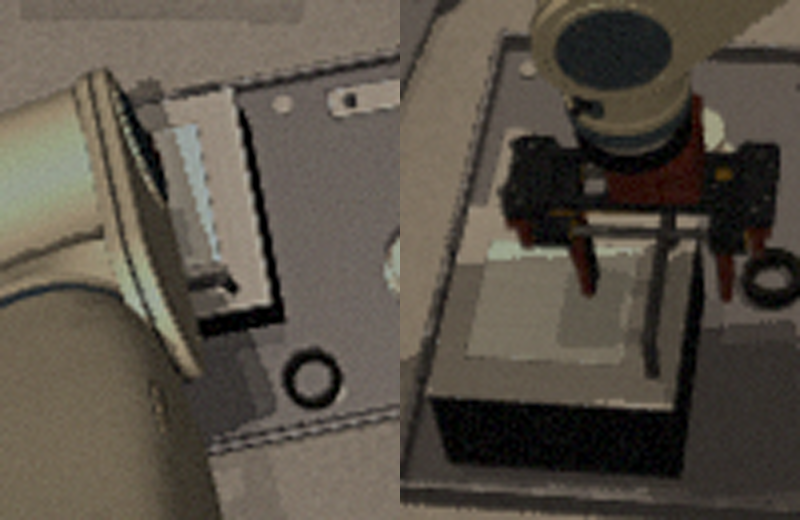

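The side view shows the fingers (587,270 and 727,280) straddling the bar (660,280), and the lid is still shut. Closing.

```bash
python3 -m jog '[0,-1.5,0,0, 0,0,0,0, 0,0,0,0, 0,0,0,0, 0,0,0,0, 0,0,0,0, 0,0,0,0, 0,0,0,0]' 1; python3 - <<'E'
from h import *
s=r.observe();p=np.array(s["eef_pos"]);R=np.array(s["eef_rot"]);print(s["grip_width"],np.round(s["wrist_force"],1),p.round(4))
g=p+.006*R[:,2]; print("grasp",g.round(4))
# arc in tool axes from theta=0
def bar(t):t=np.radians(t);return np.array([-155*np.cos(t)+47*np.sin(t),155*np.sin(t)+47*np.cos(t)])
a=.21;X=np.array([np.cos(a),np.sin(a),0])
prev=bar(0)
for t in range(5,56,5):
    d=bar(t)-prev;prev=bar(t);w=X*d[0]+np.array([0,0,d[1]]);print(t,(R.T@w).round(1),"tcp",(p+(X*(bar(t)-bar(0))[0]+[0,0,(bar(t)-bar(0))[1]])/1e3).round(4))
E
```

```text
clock: 12.25
eef_pos: [0.5374, 0.2466, 0.1527]
eef_rot: [[-0.212, 0.977, -0.026], [0.977, 0.212, 0.002], [0.008, -0.025, -1.0]]
wrist_force: [-1.1, 0.0, 0.4]
grip_width: 0.0274
0.027414806543309734 [-1.1  0.   0.4] [0.5374 0.2466 0.1527]
grasp [0.5372 0.2466 0.1467]
5 [  0.1   4.4 -13.4] tcp [0.542  0.2476 0.166 ]
10 [  0.1   5.5 -13. ] tcp [0.5477 0.2488 0.1789]
15 [  0.1   6.6 -12.5] tcp [0.5544 0.2502 0.1912]
20 [  0.1   7.7 -11.9] tcp [0.5622 0.2519 0.2029]
25 [  0.1   8.7 -11.1] tcp [0.571  0.2538 0.2138]
30 [  0.    9.6 -10.3] tcp [0.5807 0.2558 0.2239]
35 [ 0.  10.5 -9.5] tcp [0.5912 0.2581 0.2331]
40 [ 0.  11.3 -8.5] tcp [0.6024 0.2605 0.2413]
45 [ 0.  12.  -7.5] tcp [0.6143 0.263  0.2485]
50 [ 0.  12.6 -6.4] tcp [0.6267 0.2657 0.2546]
55 [-0.  13.1 -5.3] tcp [0.6397 0.2684 0.2596]
```

```bash
python3 -m jog '[0,0,3,0, 0,0,0,0, 0,0,0,0, 0,0,0,0, 0,0,0,0, 0,0,0,0]' 1; python3 -c "
from h import *
plan([.535,.247,.150],12,45,1)"
```

```text
clock: 12.85
eef_pos: [0.5355, 0.2462, 0.1492]
eef_rot: [[-0.212, 0.977, -0.03], [0.977, 0.212, 0.001], [0.007, -0.029, -1.0]]
wrist_force: [-0.0, 0.1, 1.2]
grip_width: 0.0092
t 12.85 tcp [0.5355 0.2462 0.1492] hdg 12.2 tilt 1.74 d [-0.0005  0.0008  0.0008] grip 0.0092 F [-0.   0.1  1.2]
[0.9, -0.3, -0.8, 0.2]
```

The bar is gripped (opening 9.2 mm). Now I lift along the arc.

```bash
python3 -m jog '[0,2,-6.5,0, 0,2.5,-6.5,0, 0,2.5,-6.5,0, 0,3,-6.5,0, 0,3,-6.5,0, 0,3.5,-6.5,0]' -; cat > l.py <<'E'
from h import *
s=r.observe();p=np.array(s["eef_pos"])
p0=np.array([.5355,.2462,.1492]);a=.21;d=(p-p0)*1e3
bx=-155+d[0]*np.cos(a)+d[1]*np.sin(a);bz=47+d[2]
th=np.degrees(np.arctan2(47,155)-np.arctan2(bz,-bx)) if 0 else np.degrees(np.arctan2(bz,-bx)-np.arctan2(47,155))
print("theta",th.round(1),"radius err mm",(np.hypot(bx,bz)-np.hypot(155,47)).round(1),"lateral",(-d[0]*np.sin(a)+d[1]*np.cos(a)).round(1))
t=np.radians(50);T=p0+np.array([np.cos(a),np.sin(a),0])*(-155*np.cos(t)+47*np.sin(t)+155)/1e3+[0,0,(155*np.sin(t)+47*np.cos(t)-47)/1e3]
plan(T,12,15,1)
E
python3 l.py
```

```text
clock: 13.45
eef_pos: [0.5526, 0.2498, 0.1888]
eef_rot: [[-0.211, 0.977, -0.035], [0.977, 0.212, 0.0], [0.007, -0.034, -0.999]]
wrist_force: [0.9, 2.5, -3.4]
grip_width: 0.0092
theta 15.3 radius err mm 0.6 lateral -0.0
t 13.45 tcp [0.5526 0.2498 0.1888] hdg 12.2 tilt 1.98 d [0.0723 0.0154 0.0624] grip 0.0092 F [ 0.9  2.5 -3.4]
[-0.0, 11.5, -9.7, 0.2]
```

```bash
python3 -m jog '[0,3.7,-6.5,0, 0,4,-6,0, 0,4.5,-5.5,0, 0,4.5,-5.5,0, 0,5,-5,0, 0,5,-5,0]' -; python3 l.py
```

```text
clock: 14.05
eef_pos: [0.5808, 0.2559, 0.2247]
eef_rot: [[-0.211, 0.977, -0.037], [0.977, 0.211, -0.0], [0.008, -0.036, -0.999]]
wrist_force: [-2.0, 1.8, -2.8]
grip_width: 0.0094
theta 31.6 radius err mm 1.8 lateral 0.0
t 14.05 tcp [0.5808 0.2559 0.2247] hdg 12.2 tilt 2.14 d [0.044  0.0094 0.0264] grip 0.0094 F [-2.   1.8 -2.8]
[-0.0, 12.9, -7.6, 0.2]
```

```bash
python3 -m jog '[0,5.5,-4,0, 0,5.5,-4,0, 0,5.5,-4,0, 0,6,-3.5,0, 0,6,-3.5,0, 0,6,-3,0]' -; python3 l.py
```

```text
clock: 14.65
eef_pos: [0.6154, 0.2634, 0.2502]
eef_rot: [[-0.212, 0.976, -0.043], [0.977, 0.212, -0.001], [0.008, -0.043, -0.999]]
wrist_force: [-5.4, 0.6, 2.3]
grip_width: 0.0089
theta 46.8 radius err mm 3.2 lateral 0.1
t 14.65 tcp [0.6154 0.2634 0.2502] hdg 12.2 tilt 2.49 d [0.0095 0.0019 0.001 ] grip 0.0089 F [-5.4  0.6  2.3]
[-0.2, 9.7, -1.0, 0.2]
```

```bash
python3 -m jog '[0,3,-0.5,0, 0,3,0,0, 0,2,0,0, 0,0,0,0, 0,0,0,0, 0,0,0,0]' -; python3 l.py; python3 -c "
from h import *
t=optics.capture('top');s=optics.capture('side');cv2.imwrite('pics/s7.png',s);cv2.imwrite('pics/t7.png',t)
cv2.imwrite('pics/c7.png',np.hstack([crop(t,140,110,100,140,4),crop(s,150,150,100,140,4)]))"
```

```text
clock: 15.25
eef_pos: [0.6261, 0.2656, 0.2551]
eef_rot: [[-0.212, 0.977, -0.04], [0.977, 0.212, -0.0], [0.008, -0.039, -0.999]]
wrist_force: [-3.4, 0.6, 2.1]
grip_width: 0.0089
theta 50.9 radius err mm 3.2 lateral 0.1
t 15.25 tcp [0.6261 0.2656 0.2551] hdg 12.2 tilt 2.29 d [-0.0012 -0.0004 -0.004 ] grip 0.0089 F [-3.4  0.6  2.1]
[-0.1, -1.3, 4.0, 0.2]
```

View pics/c7.png

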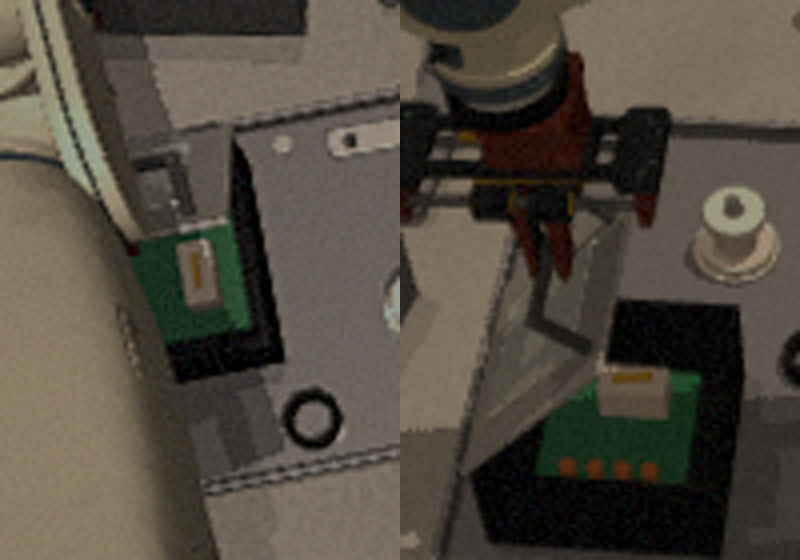

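The lid is held open with the switch visible, and the float stands on the pin. I check the angle against the lid's free edge: near corner at about (600,358) and far corner at about (632,212) in the side crop.

```bash
python3 - <<'E'
from h import *
q=[.6011,.2612,.21];c,k=np.cos(.21),np.sin(.21)
def P(x,y,z):return np.array([q[0]+c*x-k*y,q[1]+k*x+c*y,z])
for hx in(.085,):
  for th in(40,45,50,55,60):
    t=np.radians(th);o=[]
    for y in(.082,-.082):
      for n in(0,.005):
        p=P(hx-.171*np.cos(t)+n*np.sin(t),y,.096+.171*np.sin(t)+n*np.cos(t));o.append(((proj("side",p)-[150,150])*4+[400,0]).round(0).tolist())
    print(th,o,((proj("top",P(hx-.171*np.cos(t),-.082,.096+.171*np.sin(t)))-[140,110])*4).round(0))
E
python3 -m jog '[0,0,0,0, 0,0,0,0, 0,0,0,0, 0,0,0,0]' -; python3 l.py
```

```text
40 [[641.0, 397.0], [635.0, 393.0], [675.0, 202.0], [670.0, 198.0]] [241. 264.]
45 [[624.0, 386.0], [618.0, 383.0], [660.0, 191.0], [654.0, 187.0]] [236. 247.]
50 [[605.0, 376.0], [599.0, 373.0], [643.0, 181.0], [637.0, 177.0]] [231. 228.]
55 [[585.0, 367.0], [578.0, 364.0], [625.0, 171.0], [618.0, 168.0]] [226. 208.]
60 [[564.0, 358.0], [557.0, 355.0], [605.0, 163.0], [599.0, 160.0]] [220. 188.]
clock: 15.75
eef_pos: [0.6259, 0.2656, 0.2551]
eef_rot: [[-0.212, 0.977, -0.04], [0.977, 0.212, -0.0], [0.008, -0.039, -0.999]]
wrist_force: [-2.9, 0.8, 2.0]
grip_width: 0.0089
theta 50.9 radius err mm 3.2 lateral 0.1
t 15.75 tcp [0.6259 0.2656 0.2551] hdg 12.2 tilt 2.3 d [-0.0011 -0.0004 -0.0039] grip 0.0089 F [-2.9  0.8  2. ]
[-0.1, -1.1, 3.9, 0.2]
```

```bash
python3 - <<'E'
from h import *
uv=(np.array([734-400,213])+.5)/4-.5+[150,150]
print("flange centre",onz("side",uv,.062).round(4))
s=r.observe();print(np.round(s["joint_velocities"],4),s["grip_width"])
print(workorder.finish_job())
E
```

```text
flange centre [0.5773 0.0568 0.062 ]
[ 0.0027 -0.0006  0.0019 -0.0005 -0.0008 -0.0007] 0.008885738748882622
the job is handed in; nothing more can be done
None
```

The float is on the pin and released, and the lid is held open at about 50°. I handed the job in at about 15.8 s; no verdict was reported.

- **Float:** I picked the white spool, not the blue or turquoise ones, and lowered it over the pin with almost no contact force. I let go with its underside about 1 mm above the foot by arm reading. Later pictures show it standing upright on the foot with the pin tip showing through the bore.
- **Float check that disagreed:** my last check, a hand-picked pixel in the side view, put the flange centre about 5 mm from the measured pin axis. An earlier reading of the bore was within about 2 mm. The bore fits the pin with only 2.5 mm of play, so I put the 5 mm down to pixel and calibration error. I did not confirm it further.
- **Lid:** the gripper holds the bar (opening 8.9 mm), and the arm was practically still when I handed in. The hand position gives 50.9° and the lid's free edge in the pictures gives roughly 50–52°. The hand sat 3 mm off the ideal arc, so the bar may have slipped slightly in the pads.
- **Other things:** nothing else appeared to move in any picture I viewed. I did not measure the bystanders at the end, and some were outside the last crops.

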